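# Hold the buckle blank flush on the bench pin

### The arm

A 6-joint arm with a two-finger parallel gripper is mounted at the origin on the work surface. World frame = base frame: x ahead of the robot, y to its left, z up, the work surface at z = 0. Lengths are in m, angles in rad, forces in N, time in s.
With the tool pointing down it reaches from about 0.35 to 0.975 m from the base axis. Payload 4.9 kg.
Tool frame: the origin (TCP) lies on the centre line of the jaws, within the pads' length; the fingertips stand manip.tip_reach ahead of it and the grasp point (between the pads) is the TCP (manip.tip_reach is the distance from the TCP to the fingertips, in m); z points along the fingers, y is the line along which they close (so a half turn about z gives the same grasp; the last joint's range is limited). The gripper opens to 85 mm and grips with 20 to 120 N. Pads are 22 mm wide; open, the fingers measure 114 mm over their backs; the gripper's body (76 mm by 85 mm) begins 54 mm behind the grasp point. The pads swing forward as they close: fully open they stand 13 mm farther back than shut.
Start: joints at [1.169, 0.053, 1.613, -0, 1.476, -0.119], TCP at [0.174, 0.6, 0.25] pointing down, gripper open.
Joint ranges: [-3.01, 3.01], [-1.01, 2.22], [0.06, 2.58], [-1.02, 4.17], [0.09, 2.62], [-3.14, 3.14]. Speed limits (rad/s): [2.57, 2.57, 3.14, 3.14, 3.14, 3.14].

### API

Orientations are given as a unit quaternion [w, x, y, z].
In Python, from plant import manip gives the robot as it stands. The module is installed in compiled form; this text tells all that it offers.
- The arm moves only by the tool move_arm, never from a script. Its argument "rows" is a list of rows, each a list of 7 numbers: the shift along the tool's x, y, z in cm, then the turn, a rotation vector about the tool's x, y, z in degrees, then the opening, from -1 (shut) to 1 (fully open). In form: [[tx, ty, tz, ax, ay, az, jaw], ...]. A call has 1 to 20 rows; each row shifts and turns the commanded pose from where the row before left it, along the tool's axes as they then stand; what a row does not reach is not made up. A row lasts 1/12 s, in which the tool goes at most 41.7 mm and 7.16 degrees, less where a joint would pass 70% of its speed; a pose out of reach is approached as far as the arm can. A call is refused whole if a number of a shift passes 4.17 or a number of a turn 7.16, either way. A call with a gripper value outside its range is refused whole. The fingers move at their own pace and stop on an object; the grip force is fixed at half the most. Time passes only in rows, so rows that do not move let the fingers close. It gives the time, the measured TCP pose, the force, the opening and the grip force at its end, in the units of the state.
- manip.state(): the state, without advancing time (a new reading comes with each control period).
- manip.grab_frame(name): name is "scene" or "top"; returns a dict with "img" (384x512x3 uint8, blue, green, red), "mtx" (3x3 intrinsics, pixels), "k1" (the pictures are not rectified: a ray, as slopes to the right and down, at radius r is drawn at 1 + k1 r^2 times it, then the intrinsics apply), "R" (3x3) and "t" (3): a world point X has camera coordinates R X + t. Camera axes: x right, y down, z forward; pixel columns grow to the right and rows downward; lengths in m; the calibration is good to about 2 mm. A picture is of the moment at which its call begins. There is no depth.
- manip.job_done(): hands the job in; it is judged then, once.
The state is a dict: "time": time; "joint_pos": joint angles; "joint_vel": joint speeds; "joint_efforts": joint torques, N m; "tool_pos": TCP position; "tool_rot": TCP orientation; "contact_force": force on the tool from outside, world axes, zero at the start; "ft_torque": the same for the moment, N m; "gripper_width": opening from 0.0 (shut) to 1.0 (fully open); "grasp_force": force on a finger pad.
Only numpy, scipy, OpenCV 4.12 (cv2) and the standard library are available. Lean on these libraries where they do the work, as an engineer would, in place of code of your own. Each camera call takes 0.05 s, during which the arm holds its last target. There are 200 camera calls.

### The job

The scribing template is still lying on the brass buckle blank: hang it by its round hole on the free peg of the sloping rack, lying back against the rack's board, and let go of it. Then lay the blank on the tilted bench pin, lengthwise along the pin with its drilled hole over the notch at the pin's outer end, tilted to the pin's slope so that it sits flush, and press it down with about 10 N, ready for sawing. Finish while still gripping the blank and holding it pressed flat there; leave the other things on the bench where they are.

Things in the scene. Friction and masses are not known exactly. Their poses are not given: they have to be found in the camera images.
- template: dark steel scribing template: flat plate 116 x 40 x 5 mm (its x, y, z), 120 g, with a round hanging hole 16 mm in diameter near its +x end and two rectangular windows 26 x 20 mm (centres at x = +10 and -32 mm). Origin: centre of its underside. It starts lying flat on the blank, overhanging it at both ends
- template_hole (a point): centre of the template's hanging hole at its underside, 44 mm along +x from the template's origin; axes as the template
- peg: free peg of the wooden rack, fixed: steel pin 7 mm in diameter, 35 mm long, square on the sloping board. Origin: the peg's root in the board's face. z: along the peg, out of the board; x: up the slope; y: level. The template hangs with its hole end up (template x along peg x) and lies on the board
- rack: wooden rack, fixed, left or right: board 220 mm wide, 165 mm up its slope, face 34 degrees from level, turned away from the robot (low edge far, 6 mm lip; rack's +x: level, towards the high edge and the robot). The free peg is 125 mm up the slope, 55 mm to the rack's -y; the other peg, 113 mm to its +y, holds a lighter template 34 mm wide. Origin: centre of its foot on the bench
- blank: plain brass buckle blank: flat plate 92 x 66 x 6 mm (its x, y, z), 240 to 375 g, with one drilled hole 8 mm in diameter near its +x end. Origin: centre of its underside. It starts lying flat on the soldering board and can be gripped across its 66 mm width
- blank_hole (a point): centre of the blank's drilled hole at its underside, 30 mm along +x from the blank's origin; axes as the blank
- board: pale soldering board, fixed, left if the rack is right, else right: 170 x 150 x 12 mm (x, y, z), origin centre of its underside
- pin_notch (a point): point in the middle of the saw notch, in the plane of the working (upper) face of the wooden bench pin, 22 mm short of its outer end. z: square out of the face; x: along the pin to its outer end, down the slope; y: level. The face is 52 mm wide and begins 99 mm before this point; the notch is a V, 46 mm deep, about 28 mm wide at its mouth, 14 mm at this point
- pin_bracket: steel bracket screwed to the bench, 70 x 90 mm, that carries the pin on a cross bolt; star knob at -y; all of it stays below the plane of the pin's face. The pin's slope is 7 to 21 degrees, locked and rigid, different each time; the pin juts out over the bench's cut-out with free space beside and below. Origin: on the bench, 45 mm below and 12 mm short of the bolt's axis
- spool: bystander: blue spool of solder, 44 mm across, 24 mm high, origin centre of underside
- bangle: bystander: brass ring 66 mm across, 9 mm high, origin centre of underside
- brick: bystander: piece of fire brick 72 x 34 x 26 mm, origin centre of underside
- hammer: bystander: hammer 240 mm long, lying far to the left
- flux_jar: bystander: amber jar 52 mm across, 55 mm high, origin centre of underside
- doming_block: bystander: steel cube of 50 mm, origin centre of underside
- file: bystander: flat file 200 mm long with a turned wooden handle, lying across in front of the robot
Not all that is in view belongs to the job. Of the things that look like the template, the larger one is meant. Leave any pink look-alike of the blank alone.

How it is judged:
By the outcome, as a careful person would: the job done as asked, in the order asked, and still so for the second after the job is handed in, while the arm keeps its last pose, push and grip.
It also fails if it takes over 61 s, if anything falls off the work surface, if the arm or the gripper's body presses on something with over 40 N, if the wrist force passes 120 N, or if a joint passes its speed limit or range.

## Working session

There is one attempt and no reset: what is moved stays moved. The work goes in short steps, Python scripts to look and compute and a tool call to move; the robot and the scene stay as the last step left them, time stands still between calls to the robot, and variables do not carry over. Pictures are saved under pics/ and viewed, at most 12 in all, crops included, and the job is handed in when it is done.

Besides the shell and the picture viewer there is one more tool, called as name(argument=value, ...), one argument or row to a line, values as JSON. move_arm: Moves the arm, as the interface text tells. Its arguments: {"type":"object","properties":{"rows":{"type":"array","items":{"type":"array","items":{"type":"number"}}}},"required":["rows"]}

```bash
mkdir -p pics; cat > h.py <<'E'
import numpy as np, cv2
from plant import manip
from scipy.spatial.transform import Rotation as Ro
def K(f): return f["mtx"], np.array([f["k1"],0,0,0,0.])
def proj(f,X):
    X=np.atleast_2d(np.asarray(X,float)); m,d=K(f)
    return cv2.projectPoints(X,cv2.Rodrigues(np.array(f["R"]))[0],np.array(f["t"],float),np.array(m),d)[0][:,0]
def rays(f,px):
    m,d=K(f); u=cv2.undistortPoints(np.array(px,float).reshape(-1,1,2),np.array(m),d)[:,0]
    R=np.array(f["R"]);t=np.array(f["t"])
    return -R.T@t, np.c_[u,np.ones(len(u))]@R
def onplane(f,px,z=0,n=(0,0,1),p=None):
    o,d=rays(f,px); n=np.array(n,float); p=np.array([0,0,z]) if p is None else np.array(p)
    return o+d*(((p-o)@n)/(d@n))[:,None]
def tri(f1,p1,f2,p2):
    o1,d1=rays(f1,[p1]);o2,d2=rays(f2,[p2]);d1=d1[0];d2=d2[0]
    s=np.linalg.lstsq(np.c_[d1,-d2],o2-o1,rcond=None)[0]
    a=o1+d1*s[0];b=o2+d2*s[1]; return (a+b)/2,np.linalg.norm(a-b)
E
python3 - <<'E'
from h import *
import pickle
F={n:manip.grab_frame(n) for n in("scene","top")}
pickle.dump(F,open("f0.pkl","wb"))
for n in F: cv2.imwrite(f"pics/{n}0.png",cv2.resize(F[n]["img"],None,fx=1.5,fy=1.5)); f=F[n]; print(n,-np.array(f["R"]).T@f["t"],f["R"],f["k1"])
print(manip.state(),manip.tip_reach)
E
```

```text
scene [ 0.99300305 -0.71810534  1.18319088] [[ 0.83887205  0.5440541  -0.01728644]
 [ 0.41772621 -0.66379989 -0.62038256]
 [-0.34899642  0.51320059 -0.78410883]] 0.029144471567149412
top [0.24054547 0.00222913 1.3778042 ] [[ 0.01940791 -0.99980575 -0.00343462]
 [-0.9849575  -0.0185295  -0.1718004 ]
 [ 0.17170339  0.00671724 -0.98512579]] -0.10568825747268362
{'time': 0.1, 'joint_pos': array([ 1.16901586e+00,  5.33098142e-02,  1.61416445e+00,  1.23062688e-05,
        1.47600651e+00, -1.18981414e-01]), 'joint_vel': array([ 0.0007282 , -0.00291859, -0.00377692, -0.00143922, -0.00190129,
       -0.00019418]), 'joint_efforts': array([ 5.05415869e-05, -3.94904172e+01, -3.71361959e+01, -1.58161970e-04,
        3.95750991e-03, -2.21545866e-05]), 'tool_pos': array([0.17417844, 0.59968432, 0.24916953]), 'tool_rot': array([-2.48965217e-04,  1.40929330e-01,  9.90019208e-01, -9.10659714e-04]), 'contact_force': array([0.28321862, 0.25801188, 0.33181932]), 'ft_torque': array([-0.00686614, -0.00383194, -0.01100349]), 'grasp_force': 0.0, 'gripper_width': 0.9991091442478357} 0.019
```

View pics/scene0.png

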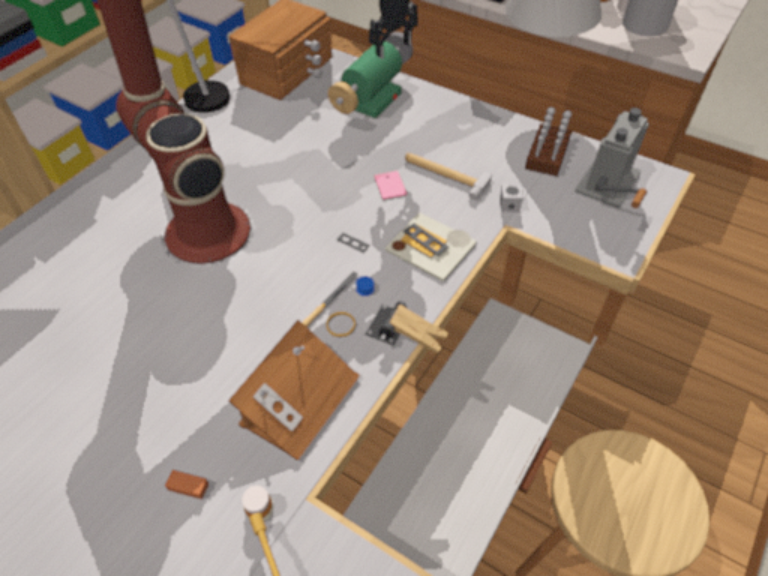

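View pics/top0.png

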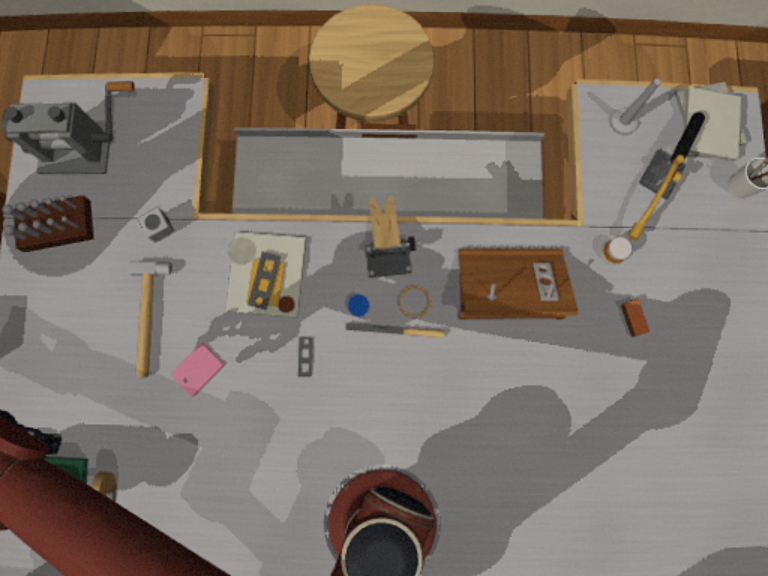

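Scene shows the template on the brass blank. The template candidates are the dark plate on the blank at top (264,278), the small plate on the bench at (306,356), and the plate already hanging at (545,282). I choose (264,278). The blank candidates are the brass one under the template at (264,278) and a pink one at (197,370), which I leave alone. The pin is at (385,225) and the free peg at about (491,292). Next is a close check.

```bash
python3 - <<'E'
from h import *
import pickle
F=pickle.load(open("f0.pkl","rb"))
T=F["top"]["img"];S=F["scene"]["img"]
def c(im,x,y,w,h,W,H): return cv2.resize(im[y:y+h,x:x+w],(W,H),interpolation=cv2.INTER_CUBIC)
a=c(T,146,150,64,64,400,300*64//48)[:300*64//48]
o=np.zeros((600,800,3),np.uint8)
o[:300,:400]=c(T,148,152,64,48,400,300) ; o[:300,400:]=c(S,250,140,72,54,400,300)
o[300:,:400]=c(T,300,160,88,66,400,300); o[300:,400:]=c(S,150,190,160,120,400,300)
cv2.imwrite("pics/c1.png",o)
E
```

```text
(no output)
```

View pics/c1.png

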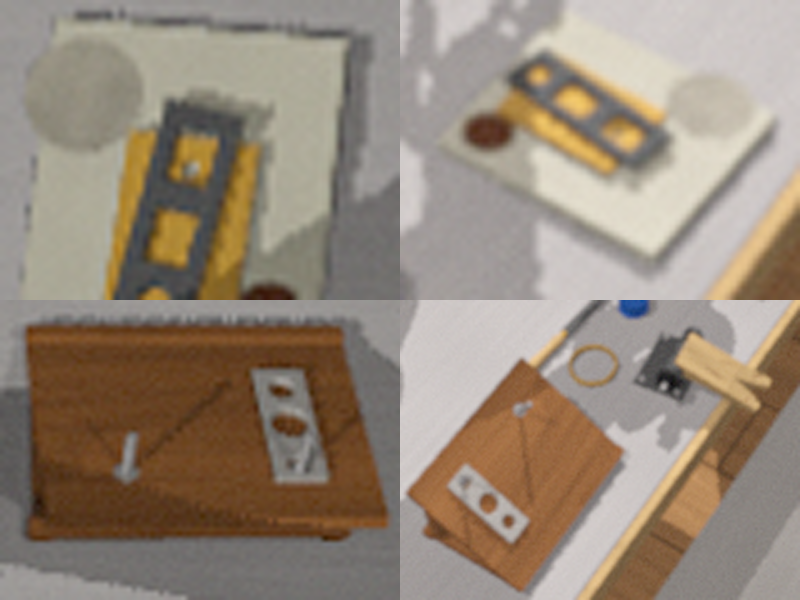

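The crop confirms the choice: the large dark template lies on the brass blank, with its round hole at the near end. The blank's drilled hole shows at the far end, through the far window. The free peg's root is at about top (327,198) and its tip at about (329,190). Next I measure.

```bash
cat > meas.py <<'E'
from h import *
import pickle
F=pickle.load(open("f0.pkl","rb"))
R={"top":{"tb":(140,145,75,75),"pin":(236,125,40,50),"rack":(295,155,100,65),"brass":(140,145,75,75)},
 "scene":{"tb":(250,140,75,60),"pin":(250,195,52,42),"rack":(145,205,100,105),"brass":(250,140,75,60)}}
U=8
def mask(n,k):
    x,y,w,h=R[n][k]
    im=cv2.resize(F[n]["img"][y:y+h,x:x+w],None,fx=U,fy=U,interpolation=cv2.INTER_CUBIC)
    hsv=cv2.cvtColor(im,cv2.COLOR_BGR2HSV); H,S,V=[hsv[...,i].astype(int) for i in range(3)]
    if k=="tb": m=(S<75)&(V<112)
    if k=="brass": m=(S>120)&(V>110)&(H>15)&(H<32)
    if k=="pin": m=(S>60)&(V>125)&(H>12)&(H<30)
    if k=="rack": m=(S>90)&(H<18)
    return im,m.astype(np.uint8)*255
def px(n,k,p): # upscaled->pixel
    x,y,_,_=R[n][k]; return (np.array(p,float)+.5)/U-.5+[x,y]
def big(m):
    c,_=cv2.findContours(m,cv2.RETR_EXTERNAL,cv2.CHAIN_APPROX_NONE); return max(c,key=cv2.contourArea)
if __name__=="__main__":
    tiles=[]
    for k in("tb","brass","pin","rack"):
        for n in("top","scene"):
            im,m=mask(n,k); c=big(m); h=cv2.convexHull(c)
            q=cv2.approxPolyN(c,4,ensure_convex=True).reshape(-1,2) if k!="pin" else cv2.approxPolyDP(h,10,True).reshape(-1,2)
            P=px(n,k,q); print(k,n,P.round(1).tolist())
            im=cv2.addWeighted(im,1,cv2.merge([m*0,m*0,m]),.25,0)
            cv2.polylines(im,[q.astype(np.int32)],True,(0,255,0),2)
            t=np.zeros((300,200,3),np.uint8); s=min(200/im.shape[1],300/im.shape[0]); r=cv2.resize(im,None,fx=s,fy=s,interpolation=cv2.INTER_AREA)[:300,:200]; t[:r.shape[0],:r.shape[1]]=r
            tiles.append(t)
    cv2.imwrite("pics/m1.png",np.vstack([np.hstack(tiles[:4]),np.hstack(tiles[4:])]))
    T=F["top"];S=F["scene"]
    print("peg root?",tri(T,(327.5,197.8),S,(150+122*.4,190+110*.4)))
E
python3 meas.py
```

```text
tb top [[187.7, 170.1], [177.6, 206.8], [164.3, 203.4], [174.3, 166.6]]
tb scene [[298.4, 164.7], [292.3, 169.7], [288.4, 168.6], [284.9, 156.2]]
brass top [[189.2, 174.9], [184.9, 203.6], [178.2, 203.2], [185.8, 174.7]]
brass scene [[289.6, 169.1], [286.7, 170.6], [266.4, 160.3], [270.6, 155.6]]
pin top [[260.7, 130.3], [275.4, 143.9], [275.4, 147.6], [265.8, 163.7], [249.9, 164.9], [235.6, 147.4], [235.6, 143.1], [245.9, 132.2]]
pin scene [[301.4, 197.8], [298.8, 222.2], [293.7, 232.8], [290.2, 234.8], [273.1, 236.4], [259.2, 214.3], [264.9, 203.2]]
rack top [[374.4, 165.1], [386.4, 212.6], [305.4, 212.6], [305.2, 165.1]]
rack scene [[239.1, 250.7], [198.2, 306.4], [145.1, 274.7], [211.7, 197.7]]
peg root? (array([ 0.44879631, -0.205981  ,  0.08306386]), np.float64(0.006309997564358379))
```

View pics/m1.png

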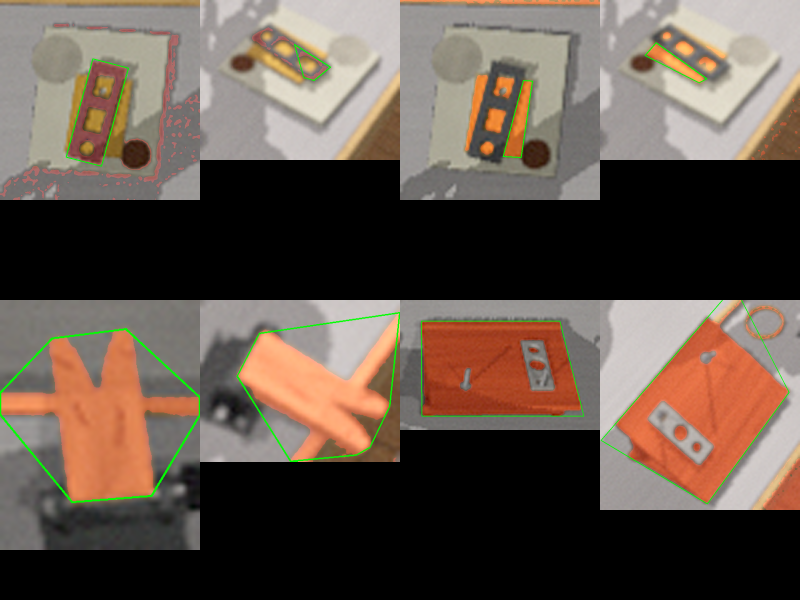

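The masks show a good template outline in the top view. The rack and pin outlines are rougher. Next I compute the template pose, the peg ends and the pin corners from the line ends.

```bash
cat > m2.py <<'E'
from meas import *
T=F["top"];S=F["scene"]
q=px("top","tb",cv2.boxPoints(cv2.minAreaRect(big(mask("top","tb")[1]))))
W=onplane(T,q,.0215); print("tmpl",W.round(4).tolist(),W.mean(0),[np.linalg.norm(W[i]-W[i-1]).round(4) for i in range(4)])
d=max([W[0]-W[1],W[1]-W[2]],key=np.linalg.norm); print("yaw",np.degrees(np.arctan2(d[1],d[0]))%180)
for n,(x,y,w,h) in {"top":(318,182,22,24),"scene":(190,224,20,18)}.items():
    im=cv2.resize(F[n]["img"][y:y+h,x:x+w],None,fx=U,fy=U,interpolation=cv2.INTER_CUBIC)
    s=cv2.cvtColor(im,cv2.COLOR_BGR2HSV)[...,1]; c=big(((s<75)*255).astype(np.uint8))
    b=(cv2.boxPoints(cv2.minAreaRect(c))+.5)/U-.5+[x,y]; print("peg",n,b.round(1).tolist())
# rack edges
for n in("top",):
    im,m=mask(n,"rack"); 
    xs=np.arange(15*U,60*U,4)
    lo=[np.flatnonzero(m[:,x]).min() for x in xs]; hi=[np.flatnonzero(m[:,x]).max() for x in xs]
    for l in(lo,hi):
        k=np.polyfit(xs,l,1); P=px(n,"rack",[(15*U,np.polyval(k,15*U)),(60*U,np.polyval(k,60*U))]); A=onplane(T,P,.02 if l is lo else .1); print("edge",A.round(4).tolist(),np.degrees(np.arctan2(*(A[0]-A[1])[:2])))
for a,b in [((249.9,164.9),(264.9,203.2)),((265.8,163.7),(259.2,214.3)),((245.9,132.2),(298.3,224)),((260.7,130.3),(292.9,233))]:
    print("pin",[v.round(4) for v in tri(T,a,S,b)])
E
python3 m2.py
```

```text
tmpl [[0.4297, 0.2843, 0.0215], [0.5464, 0.2588, 0.0215], [0.5356, 0.2166, 0.0215], [0.4192, 0.2427, 0.0215]] [0.48273306 0.25059879 0.0215    ] [np.float64(0.0429), np.float64(0.1195), np.float64(0.0435), np.float64(0.1192)]
yaw 167.66300671475383
peg top [[324.7, 199.8], [324.7, 188.6], [329.9, 188.6], [329.9, 199.8]]
peg scene [[193.6, 233.4], [199.3, 227.7], [203.1, 231.5], [197.4, 237.2]]
edge [[0.5587, -0.1633, 0.02], [0.5614, -0.3048, 0.02]] -1.0778847783410592
edge [[0.4012, -0.1532, 0.1], [0.4052, -0.284, 0.1]] -1.7598708351953931
pin [array([0.5476, 0.0221, 0.0545]), np.float64(0.0009)]
pin [array([ 0.5539, -0.0253,  0.0519]), np.float64(0.0018)]
pin [array([0.6662, 0.0383, 0.0065]), np.float64(0.0004)]
pin [array([ 0.6709, -0.0084,  0.0162]), np.float64(0.0017)]
```

```bash
cat > go.py <<'E'
from h import *
def quat(s): q=np.array(s["tool_rot"]); return Ro.from_quat(np.r_[q[1:],q[0]])
def frame(x,z):
    z=np.array(z,float)/np.linalg.norm(z); x=np.array(x,float); x=x-z*(x@z); x/=np.linalg.norm(x)
    return Ro.from_matrix(np.c_[x,np.cross(z,x),z])
def delta(p,Rt,q=None,Rc=None):
    s=manip.state(); Rc=Rc or quat(s); q=s["tool_pos"] if q is None else q
    print("t",round(s["time"],2),"pos",np.array(s["tool_pos"]).round(4),"w",round(s["gripper_width"],3),"F",np.array(s["contact_force"]).round(1),"tq",np.array(s["ft_torque"]).round(2),"g",s["grasp_force"])
    print("shift cm now",(Rc.inv().apply(np.array(p)-q)*100).round(2),"turn deg",np.degrees((Rc.inv()*Rt).as_rotvec()).round(2),
      "shift cm after turn",(Rt.inv().apply(np.array(p)-q)*100).round(2))
E
python3 - <<'E'
from go import *
import pickle
from scipy.optimize import least_squares
F=pickle.load(open("f0.pkl","rb"));T,S=F["top"],F["scene"]
psi=np.radians(1.4);c,s=np.cos(np.radians(34)),np.sin(np.radians(34));a=np.array([np.cos(psi),np.sin(psi),0]);n=a*s+np.array([0,0,c])
up=-a*c+np.array([0,0,s])
obs=[(T,0,(327,198.7)),(T,1,(328,189.3)),(S,0,(196.2,234.8)),(S,1,(200.6,230.5))]
r=least_squares(lambda P:np.concatenate([proj(f,P+.035*n*k)[0]-o for f,k,o in obs]),[.45,-.2,.08])
print("root",r.x.round(4),r.fun.round(1)); 
x=np.array([-.977,.213,0])
delta([.4827,.2506,.08],frame(x,[0,0,-1]))
# tool frame at peg
root=r.x; hole=root-up*.001; org=hole-up*.044
print("n",n,"up",up,"tcp over peg at 60mm",org+n*(.019+.06))
E
```

```text
root [ 0.445  -0.2069  0.0831] [ 0.  -0.4  0.4  0.8  0.4 -0.9  0.2  0.8]
t 0.1 pos [0.1742 0.5997 0.2492] w 0.999 F [0.3 0.3 0.3] tq [-0.01 -0.   -0.01] g 0.0
shift cm now [-39.37 -24.88  16.95] turn deg [-0.11 -0.02 -3.9 ] shift cm after turn [-37.58 -27.54  16.92]
n [0.55902598 0.0136623  0.82903757] up [-0.8287901  -0.02025519  0.5591929 ] tcp over peg at 60mm [ 0.52646438 -0.20488511  0.12338811]
```

move_arm(
  rows=[
    [-3.03,-1.91,0,0,0,0,0.2],
    [-3.03,-1.91,0.5,0,0,0,0.2],
    [-3.03,-1.91,1,0,0,0,0.2],
    [-3.03,-1.91,1,0,0,0,0.2],
    [-3.03,-1.91,1,0,0,0,0.2],
    [-3.03,-1.91,1.5,0,0,0,0.2],
    [-3.03,-1.91,1.5,0,0,0,0.2],
    [-3.03,-1.91,1.5,0,0,0,0.2],
    [-3.03,-1.91,1.5,0,0,0,0.2],
    [-3.03,-1.91,1.5,0,0,0,0.2],
    [-3.03,-1.91,1.5,0,0,0,0.2],
    [-3.03,-1.91,1.5,0,0,0,0.2],
    [-3.03,-1.91,1.5,0,0,0,0.2],
    [0,0,1,0,0,-3.9,0.2],
    [0,0,0.5,0,0,0,0.2],
    [0,0,0,0,0,0,0.2],
  ],
)

```text
time: 1.43
tool_pos: [0.482, 0.2511, 0.0783]
tool_rot: [-0.002, 0.108, 0.994, -0.001]
contact_force: [-1.1, 0.8, -1.1]
gripper_width: 0.601
grasp_force: 0.0
```

```bash
python3 - <<'E'
from go import *
import pickle
F={n:manip.grab_frame(n) for n in("scene","top")}; pickle.dump(F,open("f1.pkl","wb"))
print(manip.tip_reach); delta([.4827,.2506,.0385],frame([-.977,.213,0],[0,0,-1]))
o=np.zeros((450,800,3),np.uint8)
for i,(n,(x,y)) in enumerate({"top":(142,140),"scene":(245,120)}.items()): o[:,i*400:i*400+400]=cv2.resize(F[n]["img"][y:y+90,x:x+80],(400,450),interpolation=cv2.INTER_CUBIC)
cv2.imwrite("pics/g1.png",o)
E
```

```text
0.019
t 1.53 pos [0.4828 0.2524 0.0803] w 0.602 F [0.4 0.4 1.1] tq [-0.04  0.   -0.01] g 0.0
shift cm now [-0.03 -0.18  4.18] turn deg [-0.   -0.03 -0.01] shift cm after turn [-0.03 -0.18  4.18]
```

View pics/g1.png

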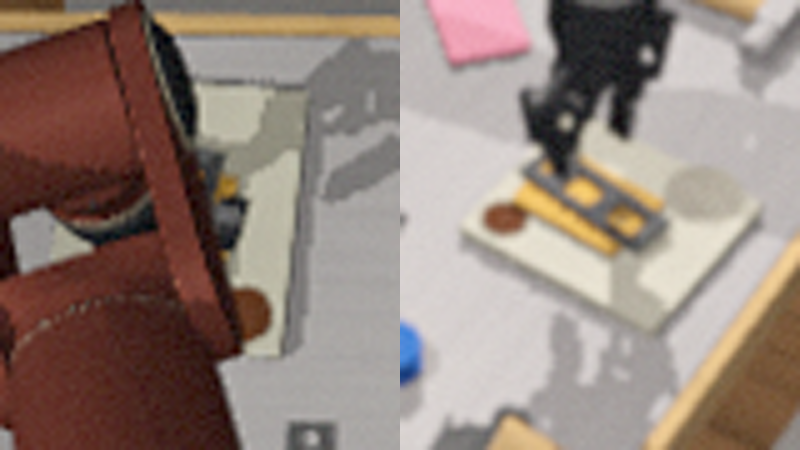

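The gripper stands over the template with its fingers either side (scene crop: near fingertip at about (565,172), far one at about (620,130)). I descend and feel for the blank.

move_arm(
  rows=[
    [0,-0.1,1.2,0,0,0,0.2],
    [0,-0.08,1.2,0,0,0,0.2],
    [0,0,1.1,0,0,0,0.2],
    [0,0,0.2,0,0,0,0.2],
    [0,0,0.1,0,0,0,0.2],
    [0,0,0.1,0,0,0,0.2],
    [0,0,0,0,0,0,0.2],
  ],
)

```text
time: 2.12
tool_pos: [0.4831, 0.2502, 0.0414]
tool_rot: [0.0, 0.107, 0.994, 0.0]
contact_force: [-0.1, -0.9, 0.3]
gripper_width: 0.6
grasp_force: 0.0
```

move_arm(
  rows=[
    [0,0,0.1,0,0,0,0.2],
    [0,0,0.1,0,0,0,0.2],
    [0,0,0.1,0,0,0,0.2],
    [0,0,0,0,0,0,0.2],
  ],
)

```text
time: 2.45
tool_pos: [0.483, 0.25, 0.0383]
tool_rot: [0.0, 0.107, 0.994, 0.0]
contact_force: [-0.4, -0.2, -0.0]
gripper_width: 0.6
grasp_force: 0.0
```

move_arm(
  rows=[
    [0,0,0.1,0,0,0,0.2],
    [0,0,0.1,0,0,0,0.2],
    [0,0,0,0,0,0,0.2],
  ],
)

```text
time: 2.7
tool_pos: [0.4828, 0.25, 0.0361]
tool_rot: [-0.0, 0.107, 0.994, -0.0]
contact_force: [-0.1, 0.2, -0.4]
gripper_width: 0.601
grasp_force: 0.0
```

move_arm(
  rows=[
    [0,0,0.1,0,0,0,0.2],
    [0,0,0.1,0,0,0,0.2],
    [0,0,0,0,0,0,0.2],
  ],
)

```text
time: 2.95
tool_pos: [0.4828, 0.25, 0.034]
tool_rot: [-0.0, 0.107, 0.994, -0.0]
contact_force: [-0.7, 0.9, 0.7]
gripper_width: 0.601
grasp_force: 0.0
```

move_arm(
  rows=[
    [0,0,0.1,0,0,0,0.15],
    [0,0,0.1,0,0,0,0.15],
    [0,0,0,0,0,0,0.15],
  ],
)

```text
time: 3.2
tool_pos: [0.4832, 0.2503, 0.0341]
tool_rot: [-0.001, 0.107, 0.994, -0.0]
contact_force: [-5.5, -1.9, 12.0]
gripper_width: 0.578
grasp_force: 5.9
```

move_arm(
  rows=[
    [0,0,0.1,0,0,0,0.12],
    [0,0,0,0,0,0,0.12],
  ],
)

```text
time: 3.37
tool_pos: [0.4835, 0.2505, 0.0343]
tool_rot: [-0.0, 0.107, 0.994, -0.0]
contact_force: [-8.7, -2.5, 18.1]
gripper_width: 0.559
grasp_force: 9.0
```

move_arm(
  rows=[
    [0,0,0.1,0,0,0,0.12],
    [0,0,0,0,0,0,0.12],
  ],
)

```text
time: 3.53
tool_pos: [0.4836, 0.2506, 0.0343]
tool_rot: [-0.001, 0.107, 0.994, -0.0]
contact_force: [-11.4, -3.5, 24.5]
gripper_width: 0.564
grasp_force: 12.2
```

move_arm(
  rows=[
    [0,0,-0.3,0,0,0,0.12],
    [0,0,-0.3,0,0,0,0.12],
    [0,0,0,0,0,0,0.05],
    [0,0,0,0,0,0,-0.1],
    [0,0,0,0,0,0,-0.3],
    [0,0,0,0,0,0,-0.5],
    [0,0,0,0,0,0,-0.5],
    [0,0,0,0,0,0,-0.5],
  ],
)

```text
time: 4.2
tool_pos: [0.4835, 0.2505, 0.0372]
tool_rot: [0.0, 0.107, 0.994, 0.0]
contact_force: [-2.0, -0.1, 7.4]
gripper_width: 0.436
grasp_force: 59.2
```

move_arm(
  rows=[
    [0,0,-0.1,0,0,0,-0.5],
    [0,0,-0.3,0,0,0,-0.5],
    [0,0,-0.6,0,0,0,-0.5],
    [0,0,-1,0,0,0,-0.5],
    [0,0,-2,0,0,0,-0.5],
    [0,0,-2,0,0,0,-0.5],
    [0,0,0,0,0,0,-0.5],
    [0,0,0,0,0,0,-0.5],
  ],
)

```text
time: 4.87
tool_pos: [0.4841, 0.2504, 0.098]
tool_rot: [0.002, 0.107, 0.994, 0.001]
contact_force: [0.3, -0.7, -2.2]
gripper_width: 0.443
grasp_force: 60.3
```

```bash
python3 - <<'E'
from go import *
import pickle
F={n:manip.grab_frame(n) for n in("scene","top")}; pickle.dump(F,open("f2.pkl","wb"))
s=manip.state();print(s["contact_force"],s["gripper_width"],s["grasp_force"],s["time"])
o=np.zeros((450,800,3),np.uint8)
for i,(n,(x,y)) in enumerate({"top":(142,140),"scene":(245,120)}.items()): o[:,i*400:i*400+400]=cv2.resize(F[n]["img"][y:y+90,x:x+80],(400,450),interpolation=cv2.INTER_CUBIC)
cv2.imwrite("pics/g2.png",o)
E
```

```text
[ 0.4418441  -0.02319417 -1.36085777] 0.43551666634314024 60.322591960430145 4.9667
```

View pics/g2.png

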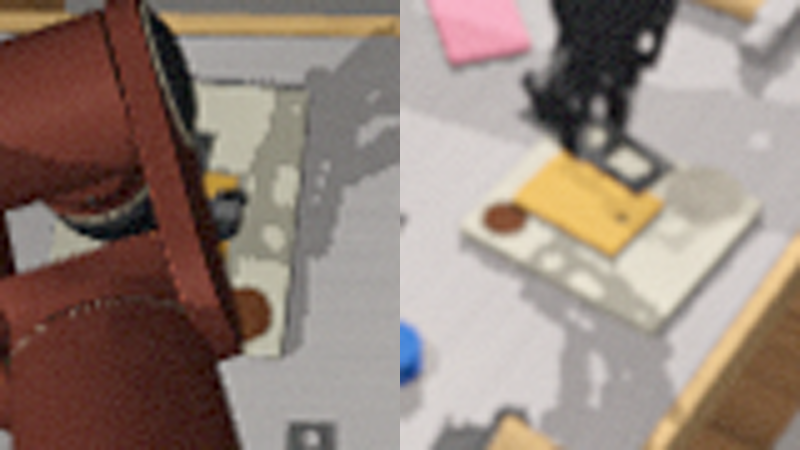

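The template is held and the blank, with its hole at scene crop (622,215), is undisturbed. Next I work out the transfer to the peg.

```bash
cat > peg.py <<'E'
from go import *
n=np.array([.5590,.0137,.8290]);up=np.array([-.8288,-.0203,.5592]);root=np.array([.445,-.2069,.0831])
Rp=frame(up,-n)
def tcp(h,b=0.0015,root=root): return root+n*(h+.0192)-up*(.0448+b)
E
python3 - <<'E'
from peg import *
print(tcp(.06)); delta(tcp(.06),Rp)
E
```

```text
[ 0.52764624 -0.20487507  0.12286584]
t 4.97 pos [0.4823 0.2498 0.0954] w 0.436 F [ 0.4 -0.  -1.4] tq [-0.06  0.01 -0.02] g 60.322591960430145
shift cm now [-14.12 -43.45  -2.73] turn deg [  4.03  33.76 -13.32] shift cm after turn [ -1.3  -45.56  -4.19]
```

move_arm(
  rows=[
    [0,0,-2,0,0,0,-0.5],
    [0,0,-3,0,0,0,-0.5],
    [-0.5,-1.5,-3,0,0,0,-0.5],
    [-1.1,-3.3,-1,0,0,0,-0.5],
    [-1.1,-3.3,0,0,0,0,-0.5],
    [-1.1,-3.3,0,0,0,0,-0.5],
    [-1.1,-3.3,0,0,0,0,-0.5],
    [-1.1,-3.3,0,0,0,0,-0.5],
    [-1.1,-3.3,0,0,0,0,-0.5],
    [-1.1,-3.3,0,0,0,0,-0.5],
    [-1.1,-3.3,0,0,0,0,-0.5],
    [-1.1,-3.3,0,0,0,0,-0.5],
    [-1.1,-3.3,0,0,0,0,-0.5],
    [-1.1,-3.3,0,0,0,0,-0.5],
    [-1.1,-3.3,0,0,0,0,-0.5],
    [-0.4,-2.3,0,0,0,0,-0.5],
    [0,0,0,0,0,0,-0.5],
  ],
)

```text
time: 6.38
tool_pos: [0.5272, -0.2078, 0.1843]
tool_rot: [-0.001, 0.109, 0.994, -0.0]
contact_force: [0.4, -0.4, -1.2]
gripper_width: 0.435
grasp_force: 60.6
```

move_arm(
  rows=[
    [0,0,0,0.67,5.63,-2.22,-0.5],
    [0,0,0,0.67,5.63,-2.22,-0.5],
    [0,0,0,0.67,5.63,-2.22,-0.5],
    [0,0,0,0.67,5.63,-2.22,-0.5],
    [0,0,0,0.67,5.63,-2.22,-0.5],
    [0,0,0,0.67,5.63,-2.22,-0.5],
    [0,0,0,0,0,0,-0.5],
    [0,0,0,0,0,0,-0.5],
  ],
)

```text
time: 7.05
tool_pos: [0.528, -0.2029, 0.1836]
tool_rot: [-0.293, -0.012, 0.956, -0.003]
contact_force: [-0.7, 0.3, -1.2]
gripper_width: 0.435
grasp_force: 60.6
```

```bash
python3 - <<'E'
from peg import *
delta(tcp(.06),Rp)
E
```

```text
t 7.05 pos [ 0.528  -0.2029  0.1836] w 0.435 F [-0.7  0.3 -1.2] tq [-0.   -0.38  0.06] g 60.615621507167816
shift cm now [-3.37 -0.21  5.05] turn deg [ 0.1  -0.07  0.11] shift cm after turn [-3.36 -0.19  5.06]
```

move_arm(
  rows=[
    [-1.1,-0.06,1.6,0,0,0,-0.5],
    [-1.1,-0.07,1.7,0,0,0,-0.5],
    [-1.16,-0.07,1.75,0,0,0,-0.5],
    [0,0,0,0,0,0,-0.5],
    [0,0,0,0,0,0,-0.5],
  ],
)

```text
time: 7.47
tool_pos: [0.5267, -0.2055, 0.1251]
tool_rot: [-0.293, -0.012, 0.956, -0.003]
contact_force: [-0.8, -0.5, -1.0]
gripper_width: 0.436
grasp_force: 60.6
```

```bash
python3 - <<'E'
from peg import *
import pickle
F={n:manip.grab_frame(n) for n in("scene","top")}; pickle.dump(F,open("f3.pkl","wb"))
delta(tcp(.06),Rp); s=manip.state()
Rc=quat(s);p=np.array(s["tool_pos"])
hole=p+Rc.apply([.0448,0,.0192-.005])
for nm in F:
    print(nm,"pred hole top px",proj(F[nm],hole),"peg root,tip",proj(F[nm],[root,root+.035*n]).tolist())
o=np.zeros((500,800,3),np.uint8)
for i,(nm,(x,y)) in enumerate({"top":(295,150),"scene":(160,185)}.items()): o[:,i*400:i*400+400]=cv2.resize(F[nm]["img"][y:y+75,x:x+60],(400,500),interpolation=cv2.INTER_CUBIC)
cv2.imwrite("pics/p1.png",o)
E
```

```text
t 7.57 pos [ 0.5284 -0.2063  0.1274] w 0.434 F [-0.1  0.4 -1.1] tq [ 0.   -0.39  0.02] g 60.612463653087616
shift cm now [-0.19  0.14  0.41] turn deg [-0.    0.21 -0.03] shift cm after turn [-0.2   0.14  0.41]
scene pred hole top px [[204.74526283 228.92590802]] peg root,tip [[196.58507567246838, 233.8507225400615], [200.82286705006015, 231.28359617131574]]
top pred hole top px [[330.31008373 181.8666593 ]] peg root,tip [[327.0489515102755, 198.32967450860798], [328.42754082884454, 190.08138272704056]]
```

View pics/p1.png

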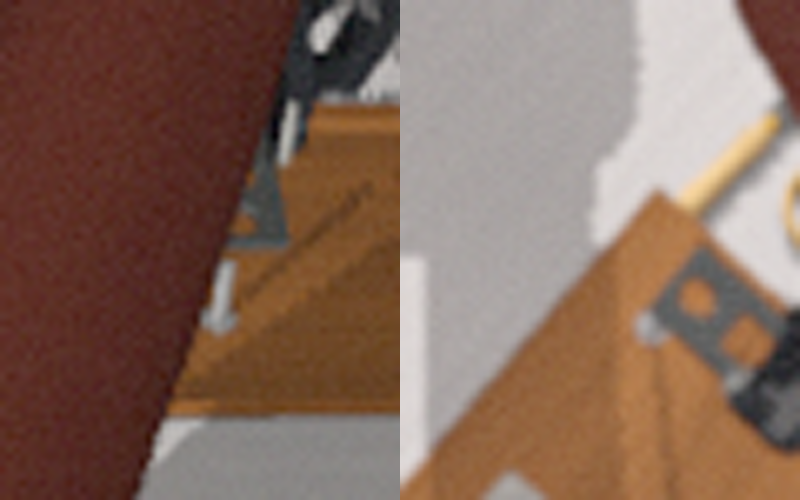

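In the picture the template hole is at scene (204.7,229.5), against a prediction of (204.7,228.9). The peg stem is at top (328,196) to (329,189), so the alignment agrees. I insert in steps.

move_arm(
  rows=[
    [-0.2,0.04,0.5,0,0,0,-0.5],
    [0,0,1,0,0,0,-0.5],
    [0,0,0.9,0,0,0,-0.5],
    [0,0,0.5,0,0,0,-0.5],
    [0,0,0.3,0,0,0,-0.5],
    [0,0,0.2,0,0,0,-0.5],
    [0,0,0.2,0,0,0,-0.5],
    [0,0,0,0,0,0,-0.5],
  ],
)

```text
time: 8.23
tool_pos: [0.5093, -0.206, 0.0944]
tool_rot: [-0.292, -0.012, 0.956, -0.003]
contact_force: [0.8, -0.5, -1.3]
gripper_width: 0.438
grasp_force: 60.6
```

```bash
python3 - <<'E'
from peg import *
delta(tcp(.0),Rp)
E
```

```text
t 8.23 pos [ 0.5093 -0.206   0.0944] w 0.438 F [ 0.8 -0.5 -1.3] tq [-0.02 -0.4   0.02] g 60.61893314123154
shift cm now [0.07 0.07 2.61] turn deg [0.04 0.04 0.03] shift cm after turn [0.07 0.07 2.61]
```

move_arm(
  rows=[
    [0,0,0.5,0,0,0,-0.5],
    [0,0,0.5,0,0,0,-0.5],
    [0,0,0.4,0,0,0,-0.5],
    [0,0,0.3,0,0,0,-0.5],
    [0,0,0.2,0,0,0,-0.5],
    [0,0,0,0,0,0,-0.5],
  ],
)

```text
time: 8.73
tool_pos: [0.4984, -0.2061, 0.0783]
tool_rot: [-0.292, -0.012, 0.956, -0.003]
contact_force: [0.5, -0.3, -1.3]
gripper_width: 0.436
grasp_force: 60.6
```

move_arm(
  rows=[
    [0,0,0.2,0,0,0,-0.5],
    [0,0,0.15,0,0,0,-0.5],
    [0,0,0,0,0,0,-0.5],
  ],
)

```text
time: 8.98
tool_pos: [0.4968, -0.2063, 0.0758]
tool_rot: [-0.292, -0.012, 0.956, -0.003]
contact_force: [0.1, -0.8, -0.9]
gripper_width: 0.435
grasp_force: 60.6
```

move_arm(
  rows=[
    [0,0,0.15,0,0,0,-0.5],
    [0,0,0.15,0,0,0,-0.5],
    [0,0,0,0,0,0,-0.5],
  ],
)

```text
time: 9.23
tool_pos: [0.4965, -0.2064, 0.0751]
tool_rot: [-0.291, -0.012, 0.957, -0.003]
contact_force: [1.9, 1.0, 5.8]
gripper_width: 0.436
grasp_force: 61.3
```

move_arm(
  rows=[
    [0,0,-0.2,0,0,0,-0.5],
    [-0.15,0,0,0,0,0,-0.5],
    [-0.15,0,0,0,0,0,-0.5],
    [0,0,0,0,0,0,-0.5],
  ],
)

```text
time: 9.57
tool_pos: [0.499, -0.2064, 0.0735]
tool_rot: [-0.292, -0.012, 0.956, -0.003]
contact_force: [0.5, 0.2, 1.7]
gripper_width: 0.436
grasp_force: 60.9
```

move_arm(
  rows=[
    [-0.15,0,0,0,0,0,-0.5],
    [-0.1,0,0,0,0,0,-0.5],
    [0,0,0,0,0,0,-0.5],
  ],
)

```text
time: 9.82
tool_pos: [0.4999, -0.2064, 0.0729]
tool_rot: [-0.294, -0.012, 0.956, -0.003]
contact_force: [-4.9, -0.0, 6.3]
gripper_width: 0.439
grasp_force: 61.1
```

The peg bears on the hole's edge (about 7.6 N up the slope), so the template is on the peg. I relax and release.

move_arm(
  rows=[
    [0.15,0,0,0,0,0,-0.5],
    [0,0,0,0,0,0,-0.1],
    [0,0,0,0,0,0,0.2],
    [0,0,0,0,0,0,0.3],
    [0,0,0,0,0,0,0.3],
    [0,0,-0.4,0,0,0,0.3],
    [0,0,-1,0,0,0,0.3],
    [0,0,-2,0,0,0,0.3],
    [0,0,-3,0,0,0,0.3],
    [0,0,-3,0,0,0,0.3],
    [0,3,-3,0,0,0,-0.5],
    [0,4,-2,0,0,0,-1],
    [0,4,0,0,0,0,-1],
    [0,4,0,0,0,0,-1],
    [0,4,0,0,0,0,-1],
    [0,0,0,0,0,0,-1],
  ],
)

```text
time: 11.15
tool_pos: [0.5747, -0.0116, 0.192]
tool_rot: [-0.291, -0.015, 0.957, -0.003]
contact_force: [1.2, -0.2, 0.7]
gripper_width: 0.002
grasp_force: 0.0
```

```bash
python3 - <<'E'
from peg import *
import pickle
F={n:manip.grab_frame(n) for n in("scene","top")}; pickle.dump(F,open("f4.pkl","wb"))
o=np.zeros((500,800,3),np.uint8)
for i,(nm,(x,y)) in enumerate({"top":(235,120),"scene":(150,180)}.items()): o[:,i*400:i*400+400]=cv2.resize(F[nm]["img"][y:y+125,x:x+100],(400,500),interpolation=cv2.INTER_CUBIC)
cv2.imwrite("pics/p2.png",o)
notch=np.array([.647,.012,.019]); x=np.array([np.cos(np.radians(8)),np.sin(np.radians(8)),0])
delta([.565,.0,.12],frame(-x,[0,0,-1]))
E
```

```text
t 11.25 pos [ 0.5749 -0.0164  0.1917] w -0.001 F [-0.7 -0.2 -0.4] tq [ 0.02 -0.21 -0.  ] g 0.0
shift cm now [-3.21  1.66  6.48] turn deg [  1.91 -33.84  -6.22] shift cm after turn [0.75 1.76 7.17]
```

View pics/p2.png

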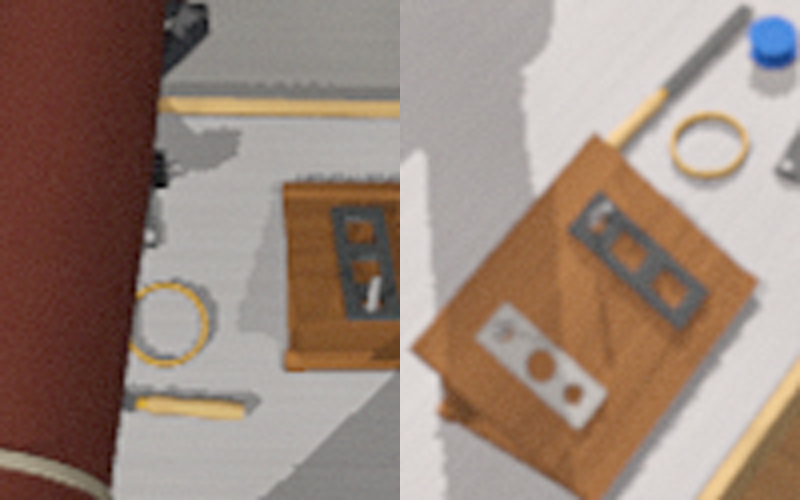

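The template hangs on the free peg and lies on the board, with the peg showing in the hole at scene crop (604,212). Next I probe the pin's slope with the shut fingertips.

```bash
cat > pin.py <<'E'
from go import *
def axes(th,yaw):
    th,yaw=np.radians([th,yaw]); a=np.array([np.cos(yaw),np.sin(yaw),0]);z=np.array([0,0,1.])
    d=a*np.cos(th)-z*np.sin(th); n=a*np.sin(th)+z*np.cos(th); return d,n,frame(-d,-n)
E
python3 - <<'E'
from pin import *
d,n,R=axes(17.5,8); b=np.array([.5508,-.0016,.053])
delta(b+d*.015+n*(.019+.03),R)
E
```

```text
t 11.25 pos [ 0.5749 -0.0164  0.1917] w -0.001 F [-0.7 -0.2 -0.4] tq [ 0.02 -0.21 -0.  ] g 0.0
shift cm now [-5.81  1.87  7.73] turn deg [  2.8  -16.36  -5.79] shift cm after turn [-3.59  1.8   8.99]
```

move_arm(
  rows=[
    [0,0,0,0.93,-5.45,-1.93,-1],
    [0,0,0,0.93,-5.45,-1.93,-1],
    [0,0,0,0.94,-5.46,-1.93,-1],
    [-1.2,0.6,3,0,0,0,-1],
    [-1.2,0.6,3,0,0,0,-1],
    [-1.19,0.6,3,0,0,0,-1],
    [0,0,0,0,0,0,-1],
    [0,0,0,0,0,0,-1],
  ],
)

```text
time: 11.92
tool_pos: [0.5778, 0.0001, 0.093]
tool_rot: [-0.155, -0.067, 0.986, -0.01]
contact_force: [-0.2, -1.0, 0.9]
gripper_width: -0.001
grasp_force: 0.0
```

```bash
python3 - <<'E'
from pin import *
d,n,R=axes(17.5,8); b=np.array([.5508,-.0016,.053])
delta(b+d*.015+n*(.019),R)
E
```

```text
t 11.92 pos [5.778e-01 1.000e-04 9.300e-02] w -0.001 F [-0.2 -1.   0.9] tq [ 0.02 -0.16  0.  ] g 0.0
shift cm now [-0.15  0.2   2.72] turn deg [ 0.13 -0.33 -0.21] shift cm after turn [-0.13  0.21  2.72]
```

move_arm(
  rows=[
    [0,0.2,0.7,0,-0.3,0,-1],
    [0,0,0.7,0,0,0,-1],
    [0,0,0.5,0,0,0,-1],
    [0,0,0.2,0,0,0,-1],
    [0,0,0.1,0,0,0,-1],
    [0,0,0.1,0,0,0,-1],
    [0,0,0,0,0,0,-1],
  ],
)

```text
time: 12.5
tool_pos: [0.5721, 0.0022, 0.0726]
tool_rot: [-0.15, -0.067, 0.986, -0.01]
contact_force: [0.4, 0.0, 0.2]
gripper_width: -0.001
grasp_force: 0.0
```

move_arm(
  rows=[
    [0,0,0.15,0,0,0,-1],
    [0,0,0.15,0,0,0,-1],
    [0,0,0,0,0,0,-1],
  ],
)

```text
time: 12.75
tool_pos: [0.5715, 0.0021, 0.07]
tool_rot: [-0.149, -0.067, 0.986, -0.01]
contact_force: [0.4, 0.1, 0.3]
gripper_width: 0.004
grasp_force: 0.5
```

move_arm(
  rows=[
    [0,0,0.15,0,0,0,-1],
    [0,0,0.15,0,0,0,-1],
    [0,0,0,0,0,0,-1],
  ],
)

```text
time: 13.0
tool_pos: [0.5715, 0.0021, 0.0698]
tool_rot: [-0.149, -0.067, 0.987, -0.01]
contact_force: [-1.8, 0.3, 13.4]
gripper_width: -0.003
grasp_force: 5.8
```

move_arm(
  rows=[
    [0,0,-0.8,0,0,0,-1],
    [-1.5,0,-0.4,0,0,0,-1],
    [-2,0,0,0,0,0,-1],
    [-1.5,0,0,0,0,0,-1],
    [0,0,0.4,0,0,0,-1],
    [0,0,0.3,0,0,0,-1],
    [0,0,0,0,0,0,-1],
  ],
)

```text
time: 13.58
tool_pos: [0.6174, 0.0087, 0.0552]
tool_rot: [-0.151, -0.067, 0.986, -0.01]
contact_force: [-0.6, -0.0, -0.0]
gripper_width: 0.001
grasp_force: 0.0
```

move_arm(
  rows=[
    [0,0,0.15,0,0,0,-1],
    [0,0,0.15,0,0,0,-1],
    [0,0,0,0,0,0,-1],
  ],
)

```text
time: 13.83
tool_pos: [0.6177, 0.0085, 0.054]
tool_rot: [-0.15, -0.067, 0.986, -0.01]
contact_force: [0.2, -0.7, 0.7]
gripper_width: 0.004
grasp_force: 0.0
```

move_arm(
  rows=[
    [0,0,0.15,0,0,0,-1],
    [0,0,0.15,0,0,0,-1],
    [0,0,0,0,0,0,-1],
  ],
)

```text
time: 14.08
tool_pos: [0.6179, 0.0084, 0.0535]
tool_rot: [-0.149, -0.067, 0.986, -0.01]
contact_force: [-1.5, 0.3, 9.0]
gripper_width: 0.003
grasp_force: 4.3
```

```bash
cat > m3.py <<'E'
from meas import *
from pin import axes
d,n,_=axes(19.2,8)
P0=np.array([.6179,.0084,.0535])+.019*np.array([-.293,-.04,-.955])+.011*np.array([-.945,-.13,.3])
P0=P0-n*0.000
T,S=F["top"],F["scene"]
side={}
im,m=mask("top","pin")
L=[];Rr=[]
for v in range(int(26*U),int(36*U),4):
    u=np.flatnonzero(m[v,12*U:32*U])+12*U
    u=np.flatnonzero(m[v]); u=u[(u>11*U)&(u<32*U)]
    L.append((u.min(),v));Rr.append((u.max()+1,v))
eL=onplane(T,px("top","pin",L),n=n,p=P0);eR=onplane(T,px("top","pin",Rr),n=n,p=P0)
for e in(eL,eR):
    v=cv2.fitLine(e.astype(np.float32),cv2.DIST_L2,0,.01,.01).ravel(); print("edge dir yaw",np.degrees(np.arctan2(v[1],v[0])),v[3:])
for nm,f,pts in [("top",T,[(249.9,164.9),(265.8,163.7),(245.9,132.2),(260.7,130.3),(255.6,142.6)]),("scene",S,[(264.9,203.2),(259.2,214.3),(298.3,224),(292.9,233),(289,216.3)])]:
    print(nm,onplane(f,pts,n=n,p=P0).round(4).tolist())
mid=(eL.mean(0)+eR.mean(0))/2; print("mid",mid,"width",np.linalg.norm(eL.mean(0)-eR.mean(0)),P0)
E
python3 m3.py; python3 - <<'E'
import sys; sys.path.insert(0,'.')
from h import *
import pickle
F=pickle.load(open("f4.pkl","rb"))
o=np.zeros((500,800,3),np.uint8)
F0=pickle.load(open("f0.pkl","rb"))
o[:,:400]=cv2.resize(F0["top"]["img"][124:174,236:276],(400,500),interpolation=cv2.INTER_CUBIC)
o[:,400:]=cv2.resize(F0["scene"]["img"][190:245,256:300],(400,500),interpolation=cv2.INTER_CUBIC)
cv2.imwrite("pics/pin.png",o)
E
```

```text
edge dir yaw 8.197516 [0.5803155  0.02842248 0.04503496]
edge dir yaw 6.8217297 [ 0.58068645 -0.02525437  0.04750846]
top [[0.5475, 0.0224, 0.0567], [0.5519, -0.0258, 0.0575], [0.6631, 0.0379, 0.016], [0.6703, -0.009, 0.0158], [0.6253, 0.0064, 0.0306]]
scene [[0.5481, 0.0203, 0.0565], [0.5561, -0.0272, 0.0561], [0.6685, 0.0334, 0.0144], [0.6712, -0.0072, 0.0154], [0.6315, 0.0358, 0.027]]
mid [0.58050097 0.00158405 0.04627171] width 0.05373509286971545 [0.601938 0.00621  0.038655]
```

View pics/pin.png

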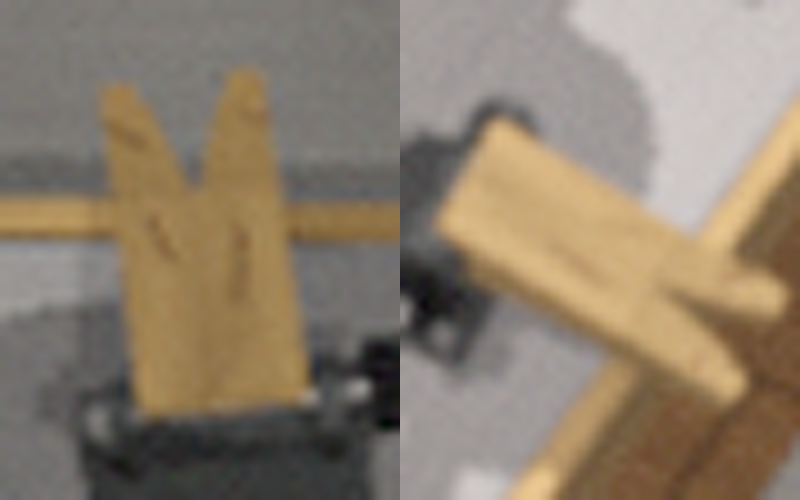

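move_arm(
  rows=[
    [0,0,-1,0,0,0,-1],
    [0,0,-3,0,0,0,-0.5],
    [0,0,-3,0,0,0,0],
    [0,1,-3,0,0,0,0.5],
    [0,3,-3,0,0,0,0.8],
    [0,4,0,0,0,0,0.9],
    [0,4,0,0,0,0,0.9],
    [0,0,0,0,0,0,0.9],
  ],
)

```text
time: 14.75
tool_pos: [0.6383, 0.1381, 0.176]
tool_rot: [-0.149, -0.071, 0.986, -0.009]
contact_force: [0.5, -1.1, 0.2]
gripper_width: 0.946
grasp_force: 0.0
```

The pin crop shows the tips at top crop (118,83) and (247,68), the V apex at (194,190), and the scene tips at (790,295) and (745,385). Next I measure the blank from the earlier unobstructed frames.

```bash
cat > m4.py <<'E'
import meas
from meas import *
meas.F=F=pickle.load(open("f3.pkl","rb")); T,S=F["top"],F["scene"]
out={}
for nm,f in(("top",T),("scene",S)):
    m=mask(nm,"brass")[1]; c=big(m); q=cv2.approxPolyN(cv2.convexHull(c),4,ensure_convex=True).reshape(-1,2)
    W=onplane(f,px(nm,"brass",q),.018 if nm=="top" else .017); print(nm,px(nm,"brass",q).round(1).tolist(),W.round(4).tolist(),"c",W.mean(0).round(4),[np.linalg.norm(W[i]-W[i-1]).round(3) for i in range(4)])
    d=max([W[0]-W[1],W[1]-W[2]],key=np.linalg.norm); print("yaw",np.degrees(np.arctan2(d[1],d[0])))
    k=cv2.findContours(m,cv2.RETR_CCOMP,cv2.CHAIN_APPROX_NONE); 
    for cc,h in zip(k[0],k[1][0]):
        if h[3]>=0 and cv2.contourArea(cc)>60: M=cv2.moments(cc); p=px(nm,"brass",(M["m10"]/M["m00"],M["m01"]/M["m00"])); print("hole",p,onplane(f,[p],.018),cv2.contourArea(cc))
from pin import *
d,n,_=axes(19.2,8); P0=np.array([.601938,.00621,.038655])
print("scene pin",onplane(S,[(267,203),(260.6,214.2),(298.4,221.9),(293.4,231.8),(284.1,220.8)],n=n,p=P0).round(4).tolist())
# brown pot, grey disc position
print("brown,grey",onplane(T,[(190.5,202.5),(161,166.5)],.02).round(3).tolist())
delta([.4827,.2506,.1],frame([-.977,.213,0],[0,0,-1]))
E
python3 m4.py
```

```text
top [[189.1, 174.7], [185.2, 203.8], [163.8, 201.2], [168.3, 172.4]] [[0.5218, 0.212, 0.018], [0.4299, 0.2199, 0.018], [0.4368, 0.2868, 0.018], [0.5278, 0.2776, 0.018]] c [0.4791 0.2491 0.018 ] [np.float64(0.066), np.float64(0.092), np.float64(0.067), np.float64(0.092)]
yaw -4.95220610970011
hole [178.09312914 178.68970751] [[0.50845672 0.24577057 0.018     ]] 453.0
scene [[297.1, 160.6], [287.1, 170.6], [266.2, 160.2], [277.4, 149.6]] [[0.5286, 0.2757, 0.017], [0.5221, 0.214, 0.017], [0.432, 0.2175, 0.017], [0.4392, 0.2859, 0.017]] c [0.4805 0.2483 0.017 ] [np.float64(0.09), np.float64(0.062), np.float64(0.09), np.float64(0.069)]
yaw -2.250029416125508
hole [288.96158478 163.68605491] [[0.51169197 0.24578339 0.018     ]] 86.5
scene pin [[0.5528, 0.0259, 0.0547], [0.5592, -0.0237, 0.0548], [0.665, 0.0403, 0.0153], [0.6703, -0.0024, 0.0155], [0.6278, 0.0101, 0.0295]]
brown,grey [[0.434, 0.203, 0.02], [0.546, 0.301, 0.02]]
t 14.75 pos [0.6383 0.1381 0.176 ] w 0.946 F [ 0.5 -1.1  0.2] tq [-0.04 -0.14  0.  ] g 0.0
shift cm now [10.94 13.31 11.38] turn deg [ -2.84 -16.99  20.33] shift cm after turn [17.6   7.67  7.6 ]
```

```bash
python3 - <<'E'
from go import *
delta([.4795,.249,.09],frame([-.9957,.0924,0],[0,0,-1]))
E
```

```text
t 14.75 pos [0.6383 0.1381 0.176 ] w 0.946 F [ 0.5 -1.1  0.2] tq [-0.04 -0.14  0.  ] g 0.0
shift cm now [10.97 13.19 12.43] turn deg [ -1.8  -17.08  13.39] shift cm after turn [16.84  9.57  8.6 ]
```

move_arm(
  rows=[
    [0,0,0,-0.45,-4.27,3.35,0.9],
    [0,0,0,-0.45,-4.27,3.35,0.9],
    [0,0,0,-0.45,-4.27,3.35,0.9],
    [0,0,0,-0.45,-4.27,3.34,0.9],
    [2.8,1.6,1,0,0,0,0.9],
    [2.8,1.6,1,0,0,0,0.9],
    [2.8,1.6,1.4,0,0,0,0.9],
    [2.8,1.6,1.4,0,0,0,0.9],
    [2.8,1.6,1.8,0,0,0,0.9],
    [2.84,1.57,2,0,0,0,0.9],
    [0,0,0,0,0,0,0.9],
    [0,0,0,0,0,0,0.9],
  ],
)

```text
time: 15.75
tool_pos: [0.4782, 0.2436, 0.0867]
tool_rot: [-0.002, 0.048, 0.999, -0.003]
contact_force: [0.2, -0.9, 0.6]
gripper_width: 0.952
grasp_force: 0.0
```

```bash
python3 - <<'E'
from go import *
delta([.4795,.249,.027],frame([-.9957,.0924,0],[0,0,-1]))
E
```

```text
t 15.75 pos [0.4782 0.2436 0.0867] w 0.952 F [ 0.2 -0.9  0.6] tq [-0.02 -0.05  0.06] g 0.0
shift cm now [-0.11  0.58  5.96] turn deg [-0.31 -0.26 -0.19] shift cm after turn [-0.08  0.55  5.97]
```

move_arm(
  rows=[
    [-0.1,0.55,0.5,-0.3,-0.25,-0.2,0.9],
    [0,0,1.5,0,0,0,0.9],
    [0,0,1.5,0,0,0,0.9],
    [0,0,1.2,0,0,0,0.9],
    [0,0,0.8,0,0,0,0.9],
    [0,0,0.3,0,0,0,0.9],
    [0,0,0,0,0,0,0.9],
    [0,0,0,0,0,0,0.9],
  ],
)

```text
time: 16.42
tool_pos: [0.4831, 0.2489, 0.0309]
tool_rot: [0.002, 0.048, 0.999, 0.001]
contact_force: [-0.1, -0.2, -0.5]
gripper_width: 0.954
grasp_force: 0.0
```

```bash
python3 - <<'E'
from go import *
delta([.4795,.249,.027],frame([-.9957,.0924,0],[0,0,-1]))
E
```

```text
t 16.42 pos [0.4831 0.2489 0.0309] w 0.954 F [-0.1 -0.2 -0.5] tq [-0.01 -0.   -0.08] g 0.0
shift cm now [ 0.36 -0.02  0.39] turn deg [ 0.12  0.21 -0.16] shift cm after turn [ 0.36 -0.02  0.39]
```

move_arm(
  rows=[
    [0.3,0,0.2,0,0.2,-0.2,0.9],
    [0,0,0.2,0,0,0,0.9],
    [0,0,0,0,0,0,0.8],
    [0,0,0,0,0,0,0.6],
    [0,0,0,0,0,0,0.4],
    [0,0,0,0,0,0,0.2],
    [0,0,0,0,0,0,0.2],
    [0,0,0,0,0,0,0.2],
  ],
)

```text
time: 17.08
tool_pos: [0.4799, 0.2498, 0.0278]
tool_rot: [0.0, 0.046, 0.999, 0.001]
contact_force: [-2.6, 1.7, 4.8]
gripper_width: 0.74
grasp_force: 64.0
```

move_arm(
  rows=[
    [0,0,-0.2,0,0,0,0.2],
    [0,0,-0.6,0,0,0,0.2],
    [0,0,-1.5,0,0,0,0.2],
    [0,0,-3,0,0,0,0.2],
    [0,0,-3,0,0,0,0.2],
    [0,0,-3,0,0,0,0.2],
    [0,0,-1,0,0,0,0.2],
    [0,0,0,0,0,0,0.2],
    [0,0,0,0,0,0,0.2],
  ],
)

```text
time: 17.83
tool_pos: [0.479, 0.2487, 0.1486]
tool_rot: [-0.001, 0.046, 0.999, 0.001]
contact_force: [0.8, -0.6, -4.2]
gripper_width: 0.737
grasp_force: 67.3
```

```bash
cat >> pin.py <<'E'
d,n,Rn=axes(19.2,8.0); notch=np.array([.6467,.0127,.0234])
def tcp(h): return notch-d*.0296+n*(h+.0158)
E
python3 - <<'E'
from pin import *
print(tcp(.05)); delta(tcp(.05),Rn)
E
```

```text
[0.64044733 0.01182125 0.09527442]
t 17.83 pos [0.479  0.2487 0.1486] w 0.737 F [ 0.8 -0.6 -4.2] tq [0.02 0.07 0.01] g 67.34008312225342
shift cm now [-18.25 -22.12   5.28] turn deg [  2.3   19.06 -13.1 ] shift cm after turn [-13.74 -25.71   0.86]
```

move_arm(
  rows=[
    [0,0,0,0.58,4.77,-3.28,0.2],
    [0,0,0,0.58,4.77,-3.28,0.2],
    [0,0,0,0.57,4.76,-3.27,0.2],
    [0,0,0,0.57,4.76,-3.27,0.2],
    [-1.5,-2.8,0,0,0,0,0.2],
    [-1.5,-2.8,0,0,0,0,0.2],
    [-1.5,-2.8,0,0,0,0,0.2],
    [-1.5,-2.8,0,0,0,0,0.2],
    [-1.5,-2.8,0,0,0,0,0.2],
    [-1.5,-2.8,0,0,0,0,0.2],
    [-1.5,-2.8,0,0,0,0,0.2],
    [-1.5,-2.8,0,0,0,0,0.2],
    [-1.2,-2.3,0.4,0,0,0,0.2],
    [-0.5,-1,0.4,0,0,0,0.2],
    [0,0,0,0,0,0,0.2],
    [0,0,0,0,0,0,0.2],
    [0,0,0,0,0,0,0.2],
  ],
)

```text
time: 19.25
tool_pos: [0.6394, 0.0131, 0.0953]
tool_rot: [-0.167, -0.069, 0.983, -0.011]
contact_force: [0.3, 1.3, -3.7]
gripper_width: 0.736
grasp_force: 67.5
```

```bash
python3 - <<'E'
from pin import *
delta(tcp(.05),Rn); print(manip.state()["tool_rot"])
import pickle
F={n:manip.grab_frame(n) for n in("scene","top")}; pickle.dump(F,open("f5.pkl","wb"))
s=manip.state(); Rc=quat(s);p=np.array(s["tool_pos"])
for nm in F:
    print(nm,"pred hole",proj(F[nm],p+Rc.apply([-.0296,0,.0098])),"notch",proj(F[nm],notch))
o=np.zeros((500,800,3),np.uint8)
for i,(nm,(x,y)) in enumerate({"top":(226,115),"scene":(250,175)}.items()): o[:,i*400:i*400+400]=cv2.resize(F[nm]["img"][y:y+75,x:x+60],(400,500),interpolation=cv2.INTER_CUBIC)
cv2.imwrite("pics/n1.png",o)
E
```

```text
t 19.25 pos [0.6394 0.0131 0.0953] w 0.736 F [ 0.3  1.3 -3.7] tq [ 0.07 -0.36  0.04] g 67.48918533325195
shift cm now [-0.08 -0.14 -0.02] turn deg [ 0.07 -0.12  0.06] shift cm after turn [-0.08 -0.14 -0.02]
[-0.16743604 -0.06918878  0.98339013 -0.01104262]
scene pred hole [[296.02847091 215.60714415]] notch [[289.46094798 223.89216066]]
top pred hole [[252.43470386 125.80730972]] notch [[253.72858381 136.63986693]]
```

View pics/n1.png

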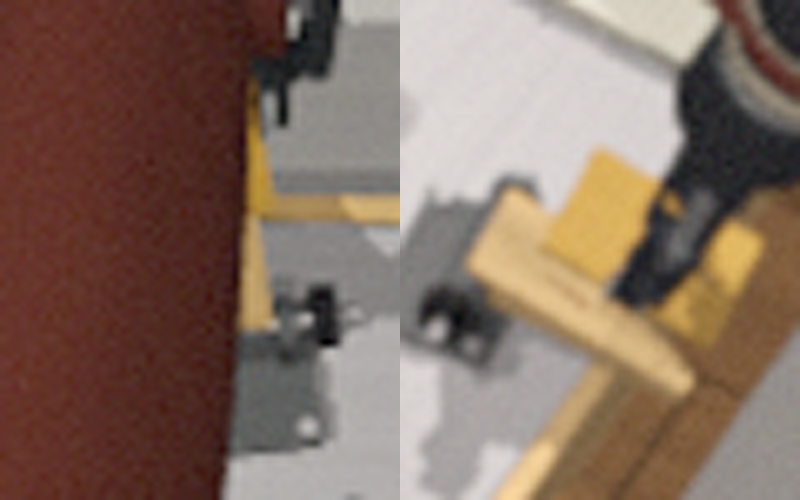

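The scene view shows the tilted blank over the pin, with corners at crop (600,150), (765,240), (712,345) and (543,250). In the top view only its right edge shows, at (262,90) to (273,215). I compare these with the prediction to remove camera bias.

```bash
python3 - <<'E'
from pin import *
import pickle
F=pickle.load(open("f5.pkl","rb")); s=manip.state(); Rc=quat(s);p=np.array(s["tool_pos"])
delta(tcp(.05),Rn)
C=np.array([[.046,.033],[-.046,.033],[-.046,-.033],[.046,-.033]]) # tool x(back+), y left
W=p+Rc.apply(np.c_[C[:,0]+.0004,C[:,1],np.full(4,.0098)])
u=np.array([(600,150),(765,240),(712,345),(543,250)]); ob=(u-[400,0]+.5)/6.667-.5+[250,175]
S,T=F["scene"],F["top"]
print("scene pred",proj(S,W).round(1).tolist(),"obs",ob.round(1).tolist())
o=onplane(S,ob,n=-Rc.as_matrix()[:,2],p=W[0]); print("obs-pred tool mm",(Rc.inv().apply(o-W)*1e3).round(1).tolist())
ut=(np.array([(264,110),(272,205),(273,215)])+.5)/6.667-.5+[226,115]
ot=onplane(T,ut,n=-Rc.as_matrix()[:,2],p=W[0]); print("top right-edge in tool mm",(Rc.inv().apply(ot-p)*1e3).round(1).tolist())
# scene/top template-free pin landmarks in pin coords relative to assumed notch
F0=pickle.load(open("f0.pkl","rb"))
P0=notch
for nm,pts in(("top",[(250,164.9),(265.8,163.7),(247.3,131.8),(260.2,130.3),(254.9,142.6)]),("scene",[(267,203),(260.6,214.2),(298.4,221.9),(293.4,231.8),(284.1,220.8)])):
    q=onplane(F0[nm],pts,n=n,p=P0)-P0; y=np.cross(n,d); print(nm,[(round(1e3*v@d,1),round(1e3*v@y,1)) for v in q])
E
```

```text
t 19.35 pos [0.6401 0.0134 0.0966] w 0.74 F [-0.2  0.8 -3.4] tq [ 0.03 -0.36  0.01] g 67.49059438705444
shift cm now [-0.05 -0.16  0.12] turn deg [0.01 0.   0.09] shift cm after turn [-0.05 -0.16  0.12]
scene pred [[279.1, 195.8], [304.1, 210.5], [296.6, 226.2], [270.9, 211.1]] obs [[279.6, 197.1], [304.3, 210.6], [296.4, 226.3], [271.0, 212.1]]
obs-pred tool mm [[-3.2, -3.5, 0.0], [-0.7, -0.1, -0.0], [0.5, -1.0, 0.0], [-1.7, -3.1, -0.0]]
top right-edge in tool mm [[-4.4, -35.8, 9.8], [47.7, -32.7, 9.8], [53.1, -32.4, 9.8]]
top [(np.float64(-102.8), np.float64(23.1)), (np.float64(-105.2), np.float64(-24.9)), (np.float64(21.6), np.float64(18.1)), (np.float64(21.6), np.float64(-23.2)), (np.float64(-23.2), np.float64(-1.0))]
scene [(np.float64(-96.4), np.float64(25.9)), (np.float64(-97.0), np.float64(-24.2)), (np.float64(23.3), np.float64(24.5)), (np.float64(22.7), np.float64(-18.5)), (np.float64(-20.0), np.float64(-0.2))]
```

Errors are within about 1 mm of the target. I descend onto the pin.

move_arm(
  rows=[
    [-0.05,-0.1,0.5,0,0,0,0.2],
    [0,0,1,0,0,0,0.2],
    [0,0,1,0,0,0,0.2],
    [0,0,1,0,0,0,0.2],
    [0,0,0.6,0,0,0,0.2],
    [0,0,0.3,0,0,0,0.2],
    [0,0,0,0,0,0,0.2],
    [0,0,0,0,0,0,0.2],
  ],
)

```text
time: 20.02
tool_pos: [0.627, 0.0091, 0.055]
tool_rot: [-0.166, -0.069, 0.984, -0.011]
contact_force: [0.7, -1.3, -3.0]
gripper_width: 0.734
grasp_force: 67.5
```

```bash
python3 - <<'E'
from pin import *
delta(tcp(.0),Rn)
E
```

```text
t 20.02 pos [0.627  0.0091 0.055 ] w 0.734 F [ 0.7 -1.3 -3. ] tq [ 0.04 -0.34 -0.01] g 67.47656464576721
shift cm now [0.03 0.08 0.75] turn deg [ 0.02  0.03 -0.  ] shift cm after turn [0.03 0.08 0.75]
```

move_arm(
  rows=[
    [0,0.1,0.2,0,0,0,0.2],
    [0,0,0.2,0,0,0,0.2],
    [0,0,0.15,0,0,0,0.2],
    [0,0,0,0,0,0,0.2],
  ],
)

```text
time: 20.35
tool_pos: [0.6249, 0.01, 0.0497]
tool_rot: [-0.166, -0.069, 0.984, -0.011]
contact_force: [0.4, 0.2, -2.9]
gripper_width: 0.737
grasp_force: 67.5
```

move_arm(
  rows=[
    [0,0,0.1,0,0,0,0.2],
    [0,0,0.1,0,0,0,0.2],
    [0,0,0,0,0,0,0.2],
  ],
)

```text
time: 20.6
tool_pos: [0.6245, 0.0098, 0.048]
tool_rot: [-0.166, -0.069, 0.984, -0.012]
contact_force: [-0.9, -0.4, -3.7]
gripper_width: 0.735
grasp_force: 67.5
```

```bash
python3 - <<'E'
from pin import *
delta(tcp(.0),Rn); s=manip.state(); print(quat(s).inv().apply(s["contact_force"]),quat(s).inv().apply(s["ft_torque"]))
E
```

```text
t 20.6 pos [0.6245 0.0098 0.048 ] w 0.735 F [-0.9 -0.4 -3.7] tq [ 0.05 -0.35  0.03] g 67.51563549041748
shift cm now [ 0.04 -0.02  0.01] turn deg [ 0.01  0.04 -0.  ] shift cm after turn [ 0.04 -0.02  0.01]
[-0.33036773 -0.26855734  3.8096152 ] [ 0.00555417 -0.34934008 -0.03008034]
```

move_arm(
  rows=[
    [0,0,0.1,0,0,0,0.2],
    [0,0,0,0,0,0,0.2],
  ],
)

```text
time: 20.77
tool_pos: [0.6245, 0.0098, 0.0479]
tool_rot: [-0.166, -0.069, 0.984, -0.012]
contact_force: [-0.3, 0.3, -0.3]
gripper_width: 0.74
grasp_force: 68.0
```

move_arm(
  rows=[
    [0,0,0.1,0,0,0,0.2],
    [0,0,0,0,0,0,0.2],
  ],
)

```text
time: 20.93
tool_pos: [0.6245, 0.0098, 0.0478]
tool_rot: [-0.166, -0.069, 0.984, -0.011]
contact_force: [-0.7, 1.1, 4.2]
gripper_width: 0.738
grasp_force: 68.6
```

```bash
python3 - <<'E'
from pin import *
delta(tcp(.0),Rn); s=manip.state(); print(quat(s).inv().apply(s["contact_force"]),quat(s).inv().apply(s["ft_torque"]))
E
```

```text
t 20.93 pos [0.6245 0.0098 0.0478] w 0.738 F [-0.7  1.1  4.2] tq [ 0.23  0.31 -0.13] g 68.62711787223816
shift cm now [ 0.04 -0.02 -0.02] turn deg [ 0.01  0.1  -0.  ] shift cm after turn [ 0.04 -0.02 -0.02]
[ 1.93562265  1.23696408 -3.82572484] [-0.30070205  0.27421478  0.03109681]
```

```bash
cat > avg.py <<'E'
from pin import *
A=[]
for i in range(6):
    manip.grab_frame("scene"); s=manip.state(); R=quat(s)
    A.append(np.r_[R.inv().apply(s["contact_force"]),R.inv().apply(s["ft_torque"]),np.degrees((R.inv()*Rn).as_rotvec()),R.inv().apply(tcp(0)-s["tool_pos"])*1e3])
A=np.array(A); print(round(s["time"],2),"F",A[:,:3].mean(0).round(2),"T",A[:,3:6].mean(0).round(3),"turn",A[:,6:9].mean(0).round(2),"off mm",A[:,9:].mean(0).round(2),"sd",A.std(0)[:6].round(2), s["joint_efforts"].round(2))
E
python3 avg.py
```

```text
21.23 F [ 2.4   0.58 -4.72] T [-0.308  0.324 -0.028] turn [ 0.01  0.1  -0.01] off mm [ 0.45 -0.18 -0.16] sd [0.63 0.42 0.47 0.02 0.02 0.04] [-3.000e-01 -4.701e+01 -2.958e+01 -4.200e-01  1.900e-01  2.000e-02]
```

move_arm(
  rows=[
    [0,0,0.05,0,1,0,0.2],
    [0,0,0,0,0,0,0.2],
  ],
)

```text
time: 21.4
tool_pos: [0.6248, 0.0098, 0.0476]
tool_rot: [-0.174, -0.069, 0.982, -0.012]
contact_force: [-1.4, 0.3, 6.8]
gripper_width: 0.739
grasp_force: 68.9
```

```bash
python3 avg.py
```

```text
21.7 F [ 3.04  0.76 -6.17] T [-0.337  0.222 -0.048] turn [ 0.   -0.85 -0.  ] off mm [ 0.78 -0.15 -0.16] sd [0.62 0.42 0.4  0.02 0.05 0.02] [ -0.42 -46.57 -28.73  -0.5    0.33   0.05]
```

move_arm(
  rows=[
    [0,0,0,0,-1,0,0.2],
    [0,0,0,0,-1,0,0.2],
    [0,0,0,0,0,0,0.2],
  ],
)

```text
time: 21.95
tool_pos: [0.6246, 0.0097, 0.0477]
tool_rot: [-0.156, -0.069, 0.985, -0.011]
contact_force: [-1.3, 0.5, 6.1]
gripper_width: 0.739
grasp_force: 68.8
```

```bash
python3 avg.py
```

```text
22.25 F [ 2.85  0.63 -6.19] T [-0.349  0.389 -0.06 ] turn [-0.    1.13 -0.  ] off mm [ 0.57 -0.12 -0.18] sd [0.5  0.36 0.36 0.02 0.03 0.04] [-3.600e-01 -4.575e+01 -2.887e+01 -4.100e-01  2.000e-02  6.000e-02]
```

The blank sits flush: its height is unchanged across a ±1° tilt. I return to the measured slope, relieve the sideways load and trim the press.

move_arm(
  rows=[
    [0.04,0,0,0,0.5,0,0.2],
    [0.03,0,0.03,0,0.5,0,0.2],
    [0,0,0,0,0,0,0.2],
  ],
)

```text
time: 22.5
tool_pos: [0.6248, 0.0097, 0.0477]
tool_rot: [-0.164, -0.069, 0.984, -0.012]
contact_force: [1.2, 0.9, 6.0]
gripper_width: 0.733
grasp_force: 69.0
```

```bash
python3 avg.py; python3 - <<'E'
from pin import *
import pickle
F={n:manip.grab_frame(n) for n in("scene","top")}; pickle.dump(F,open("f6.pkl","wb"))
o=np.zeros((500,800,3),np.uint8)
for i,(nm,(x,y)) in enumerate({"scene":(250,190)}.items()): o=cv2.resize(F[nm]["img"][y:y+50,x:x+65],(780,600),interpolation=cv2.INTER_CUBIC)
cv2.imwrite("pics/n2.png",o)
E
```

```text
22.8 F [ 0.44  0.86 -6.41] T [-0.358 -0.072 -0.055] turn [-0.01  0.26 -0.  ] off mm [ 0.7  -0.13 -0.17] sd [0.29 0.24 0.31 0.02 0.02 0.02] [ -0.61 -46.26 -27.94  -0.6    0.81   0.06]
```

View pics/n2.png

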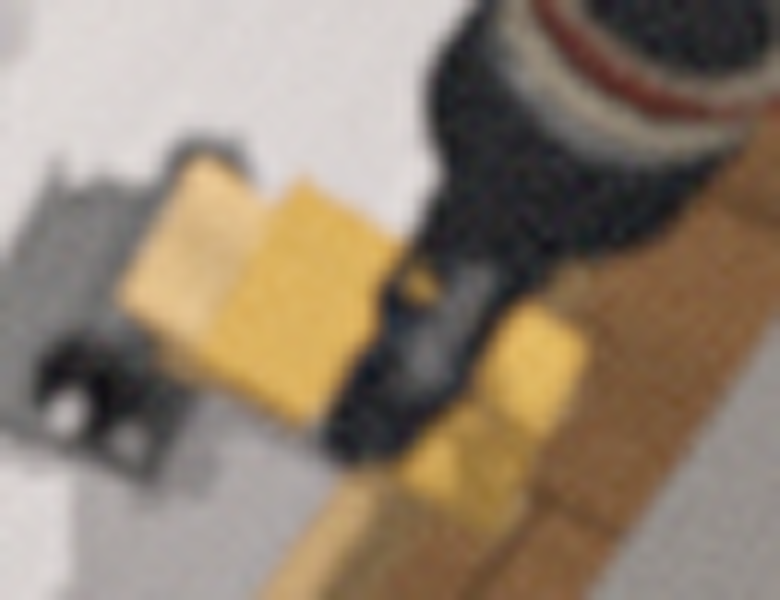

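The picture shows the blank lying along the pin, with the near end of the face clear behind it and the gripper still holding. The torque says the pressure is toward the +y edge, so I trim the roll.

move_arm(
  rows=[
    [0,0,0,-0.6,0,0,0.2],
    [0,0,0,0,0,0,0.2],
  ],
)

```text
time: 23.07
tool_pos: [0.6248, 0.0095, 0.0477]
tool_rot: [-0.164, -0.068, 0.984, -0.007]
contact_force: [1.2, 2.0, 5.7]
gripper_width: 0.736
grasp_force: 68.8
```

```bash
python3 avg.py
```

```text
23.37 F [ 0.17  1.32 -6.06] T [ 0.038 -0.06  -0.027] turn [0.54 0.27 0.  ] off mm [ 0.71  0.06 -0.13] sd [0.63 0.31 0.52 0.03 0.01 0.02] [-8.90e-01 -4.62e+01 -2.79e+01 -2.20e-01  8.80e-01  3.00e-02]
```

move_arm(
  rows=[
    [0,0,0,-0.6,0,0,0.2],
    [0,0,0,0,0,0,0.2],
  ],
)

```text
time: 23.53
tool_pos: [0.6249, 0.0094, 0.0479]
tool_rot: [-0.165, -0.067, 0.984, -0.002]
contact_force: [1.1, 0.3, 6.3]
gripper_width: 0.741
grasp_force: 68.9
```

```bash
python3 avg.py
```

```text
23.83 F [ 0.71  1.03 -6.82] T [ 0.122 -0.008 -0.033] turn [ 1.13  0.28 -0.  ] off mm [0.72 0.22 0.1 ] sd [0.63 0.31 0.47 0.02 0.02 0.03] [-6.900e-01 -4.582e+01 -2.764e+01 -9.000e-02  8.100e-01  3.000e-02]
```

move_arm(
  rows=[
    [0,0,0,0.45,0,0,0.2],
    [0,0,0.03,0.45,0,0,0.2],
    [0,0,0,0,0,0,0.2],
  ],
)

```text
time: 24.08
tool_pos: [0.6247, 0.0097, 0.0476]
tool_rot: [-0.164, -0.069, 0.984, -0.01]
contact_force: [1.4, 1.7, 7.5]
gripper_width: 0.731
grasp_force: 69.0
```

```bash
python3 avg.py
```

```text
24.38 F [ 0.44  0.79 -6.76] T [-0.101 -0.001 -0.038] turn [0.25 0.27 0.01] off mm [ 0.7  -0.03 -0.22] sd [0.48 0.34 0.41 0.03 0.05 0.04] [ -0.86 -45.78 -27.67  -0.38   0.74   0.05]
```

move_arm(
  rows=[
    [0,0,0.03,0,0,0,0.2],
    [0,0,0,0,0,0,0.2],
    [0,0,0,0,0,0,0.2],
  ],
)

```text
time: 24.63
tool_pos: [0.6248, 0.0096, 0.0476]
tool_rot: [-0.164, -0.068, 0.984, -0.009]
contact_force: [-0.2, 1.4, 7.7]
gripper_width: 0.735
grasp_force: 69.1
```

```bash
python3 avg.py; python3 -c "
from plant import manip; print(manip.job_done())"
```

```text
24.93 F [ 1.32  1.28 -7.57] T [-0.153  0.064 -0.022] turn [0.26 0.28 0.  ] off mm [ 0.7  -0.02 -0.24] sd [0.49 0.29 0.46 0.03 0.03 0.03] [ -0.91 -45.24 -27.37  -0.39   0.62   0.05]
the job is handed in; nothing more can be done
None
```

Job handed in at about 25 s (verdict not shown): the template hangs on the free peg against the board, and the blank is gripped flush on the pin at about 11 N, its hole within about 1–2 mm of the notch point by measurement (the hole itself was hidden by the gripper).

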